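# Unlock the push-and-turn parts drawer by feel and pull it open

## Task

Take the key with the red head from the wooden rack, work it into the lock on top of the grey drawer cabinet (feel for the slot down in the bore), push it fully home against the spring, and turn it clockwise until the bolt lets go and the blue-fronted drawer springs out a little. Leave the key standing in the lock, then pull the drawer all the way out to its stop. Leave the other two keys in the rack and do not knock over or push about the other things on the bench.

Things in the scene. Friction and masses are not known exactly. Their poses are not given: they have to be found in the camera images.
- key_red: Service key with a red head, upright in one of the rack's three slots (which one varies). Origin: centre of the blade's lower end (tip); z up the key, x along the blade's width. Steel blade 20 (x) x 5 (y) x 50 mm tall, then a flat head 34 (x) x 10 (y) x 32 mm, from 50 to 82 mm above the tip: grip it across its 10 mm (y). About 80 g. Same after half a turn about z.
- key_green: Like the red key but with a green head; must stay in the rack.
- key_yellow: Like the red key but with a yellow head; must stay in the rack.
- key_rack: Fixed wooden block 180 (x) x 56 (y) x 36 mm tall, origin at the centre of its underside. Three upright slots 56 mm apart along x, 30 mm deep, about 1 mm loose all round a key; the blades' widths run along the rack's x.
- cabinet: Fixed grey steel cabinet 240 (x, depth) x 220 (y, width) x 130 mm tall, origin at the centre of its underside; its front, with the drawer, faces -x of the cabinet. The lock is on its top, 60 mm in front (-x) of the centre; a white arrow round the lock shows the way to turn.
- lock_mouth (a point): Centre of the upper rim of the lock: a brass collar, 44 mm outer diameter, 10 mm above the cabinet top (rim 140 mm above the table), with a round bore of 24 mm, which takes the blade at any angle. Axes as the cabinet's. Inside is a black turning core with a slot; the core is spring-loaded: push down, then turn.
- drawer (a joint): How far the drawer is out, in m: 0 shut, moves along the cabinet's -x, ends at 0.09. Locked at the start; when the bolt lets go a spring pushes it out to about 0.045, after which it stays where left (about 1.5 N of friction, and it is damped: pull slowly).
- drawer_edge (a point): Middle of the top edge of the blue drawer front, a panel 14 mm thick (x), 220 mm wide, top 118 mm above the table. It overlays the cabinet's front: nothing to grip until it has sprung out. Then the gap behind the panel (about 45 mm wide, 180 mm long, clear for 60 mm below the edge) lets fingers in from above to hook or pinch it.
- multimeter: Blue hand multimeter 170 x 85 x 34 mm lying on the bench, a bystander.
- circuit_board: Green circuit board 110 x 80 mm, up to 18 mm high, a bystander.
- tool_cup: Red cup with screwdrivers, 84 mm across, 183 mm high, a bystander.
- spool: Metal spool 60 mm across, 42 mm high, a bystander.
- screw_jar: Clear jar with black cap, 60 mm across, 75 mm high, a bystander.
- core_face (a point): Centre of the core's flat face, 10 mm below the rim. One slot 8 mm wide, 12 mm deep runs right across it. Its angle is hidden: along the cabinet's x within 0.4 rad either way. Feel for it: turn the key slowly while pressing 4 to 6 N; the core gives on its spring (4 N at first, 7 N at 6 mm) but does not turn along (0.15 N m of friction), and the force drops when the blade falls in.
- lock_home (a point): Centre of the blade's tip fully home: 28 mm below the rim, a hard stop. The slot's floor is 22 mm below the rim; push at least 4 mm further against the spring and hold it down in turning, else it blocks 0.7 rad clockwise (from above) of the cabinet's x. Blade angles, with 0.15 rad of play in the slot: the bolt lets go near 1.1, the end is 1.45. Let go there, the key rises up to 6 mm and stays.
Mind the look-alikes: they are no part of the job. Several things have the shape of the key_red; the one meant has the colours described above.

How it is judged:
On the way, in this order (a step that is already met when the one before it is completed fails the run):
1. the red key is fully home in the lock, its core pressed down, with the drawer still shut (z of key_red in the frame of lock_mouth below -0.0235 m and horizontal distance between key_red and lock_mouth below 0.005 m and value of joint drawer below 0.01 m), for 0.1 s.
2. the bolt lets go and the drawer springs out, the key in the lock (value of joint drawer above 0.03 m and z of key_red in the frame of lock_mouth below -0.015 m and horizontal distance between key_red and lock_mouth below 0.005 m), for 0.1 s.
At the end, for the whole second after the job is handed in: The drawer is out by more than 80 of its 90 mm; the red key stands in the lock, at rest and within 0.25 rad of upright, its tip more than 15 mm below the rim and within 5 mm of the lock's axis; the green and yellow keys are within 10 mm of where they stood in the rack (value of joint drawer above 0.08 m and z of key_red in the frame of lock_mouth below -0.015 m and horizontal distance between key_red and lock_mouth below 0.005 m and angle between key_red's own z axis and vertical below 0.25 rad and linear speed of key_red below 0.02 m/s and distance of each of key_green, key_yellow from where it was at the start of the episode below 0.01 m); the robot touches nothing.
It fails at once if the green or yellow key is taken out of the rack (distance of any of key_green, key_yellow from where it was at the start of the episode above 0.02 m).
It fails at once if a bystander on the bench is pushed more than 30 mm or knocked over (distance of any of multimeter, circuit_board, tool_cup, spool, screw_jar from where it was at the start of the episode above 0.03 m or angle between any of tool_cup, spool, screw_jar's own z axis and vertical above 0.6 rad).
It also fails if it takes over 61 s, if anything falls off the work surface, if the arm or the gripper's body presses on something with over 40 N, if the wrist force passes 120 N, or if a joint passes its speed limit or range.

## Robot

A 6-joint arm with a two-finger parallel gripper is mounted at the origin on the work surface. World frame = base frame: x ahead of the robot, y to its left, z up, the work surface at z = 0. Lengths are in m, angles in rad, forces in N, time in s.
With the tool pointing down it reaches from about 0.3 to 0.875 m from the base axis. Payload 6.4 kg.
Tool frame: the origin (TCP) lies on the centre line of the jaws, within the pads' length; the fingertips stand 11 mm ahead of it and the grasp point (between the pads) lies 8 mm behind it; x points along the fingers, y is the direction in which the jaws open and shut, and the axes are right-handed (so a half turn about x gives the same grasp; the last joint's range is limited). The gripper opens to 85 mm and grips with 20 to 120 N. Pads are 22 mm wide; open, the fingers measure 114 mm over their backs; the gripper's body (76 mm by 85 mm) begins 54 mm behind the grasp point. The pads swing forward as they close: fully open they stand 13 mm farther back than shut.
Start: joints at [-1.307, 0.181, 1.607, -0, 1.354, -0.206], TCP at [0.26, -0.513, 0.242] pointing down, gripper open.
Joint ranges: [-2.99, 2.99], [-0.89, 2.07], [0.3, 2.58], [-1.14, 4.28], [0, 2.63], [-3.12, 3.12]. Speed limits (rad/s): [2.57, 2.57, 3.01, 3.14, 3.14, 3.14].

## Interface

Orientations are given as a unit quaternion [w, x, y, z].
In Python, from bench import ctrl, camera, hand_in gives the robot as it stands. The module is installed in compiled form; this text tells all that it offers.
- The arm moves only by the tool drive_tool, never from a script. Its argument "increments" is a list of rows, each a list of 7 numbers: the shift along the tool's x, y, z in m, then the turn, a rotation vector about the tool's x, y, z in degrees, then the gripper's target within -1 to 1 (fully open at 1, half-way at 0, shut at -1). In form: [[dx, dy, dz, rx, ry, rz, claw], ...]. A call has 1 to 10 rows; each row shifts and turns the commanded pose from where the row before left it, along the tool's axes as they then stand; what a row does not reach is not made up. A row lasts 1/8 s, in which the tool goes at most 62.5 mm and 10.7 degrees, less where a joint would pass 70% of its speed; a pose out of reach is approached as far as the arm can. A call is refused whole if a number of a shift passes 0.0625 or a number of a turn 10.7, either way. A call with a gripper value outside its range is refused whole. The fingers move at their own pace and stop on an object; the grip force is fixed at half the most. Time passes only in rows, so rows that do not move let the fingers close. It gives the time, the measured TCP pose, the force and the opening at its end, in the units of the state.
- ctrl.get_obs(): the state, without advancing time (a new reading comes with each control period).
- camera(name): name is "scene" or "top" or "wrist"; returns a dict with "img" (384x512x3 uint8, red, green, blue), "depth" (384x512 float32, m along the optical axis (not along the pixel's ray), 0 where there is no reading), "fx", "fy", "cx", "cy" (pixels), "world_from_camera" (4x4, takes a point from camera to world coordinates); the wrist camera has in their place "hand_eye" (4x4, takes a point from camera to tool coordinates, whose origin is the TCP and whose axes are the tool frame's). Camera axes: x right, y down, z forward; pixel columns grow to the right and rows downward; lengths in m; the calibration is good to about 2 mm. A picture is of the moment at which its call begins: read the wrist's pose just before it.
- hand_in(): hands the job in, once; it reports no verdict.
The state is a dict: "time_s": time; "q": joint angles; "dq": joint speeds; "joint_efforts": joint torques, N m; "eef_pos": TCP position; "eef_rot": TCP orientation; "wrist_force": force on the tool from outside, world axes, zero at the start; "torque": the same for the moment, N m; "opening": opening from 0.0 (shut) to 1.0 (fully open).
Only numpy, scipy, OpenCV 4.12 (cv2) and the standard library are available. Lean on these libraries where they do the work, as an engineer would, in place of code of your own. Each camera call takes 0.05 s, during which the arm holds its last target.

## Working session

There is one attempt and no reset: what is moved stays moved. The work goes in short steps, Python scripts to look and compute and a tool call to move; the robot and the scene stay as the last step left them, time stands still between calls to the robot, and variables do not carry over. Pictures are saved under pics/ and viewed, and the job is handed in when it is done.

Besides the shell and the picture viewer there is one more tool, called after "Emit:" as name([rows], argument=value, ...), one row to a line, values as JSON. drive_tool: Moves the arm, as the interface text tells. Its arguments: {"type":"object","properties":{"increments":{"type":"array","items":{"type":"array","items":{"type":"number"}}}},"required":["increments"]}

```bash
mkdir -p pics; cat > h.py <<'E'
import numpy as np, cv2
from bench import ctrl, camera, hand_in
def save(n,img,f=1.0):
    im=cv2.cvtColor(img,cv2.COLOR_RGB2BGR)
    if f!=1: im=cv2.resize(im,None,fx=f,fy=f,interpolation=cv2.INTER_CUBIC)
    cv2.imwrite('pics/'+n+'.png',im)
def cloud(c,T):
    d=c['depth'];v,u=np.indices(d.shape)
    P=np.stack([(u-c['cx'])/c['fx']*d,(v-c['cy'])/c['fy']*d,d,np.ones_like(d)],-1)
    return (P@T.T)[...,:3]
E
python3 - <<'E'
from h import *
import pickle
o=ctrl.get_obs()
print({k:np.round(v,3) for k,v in o.items()})
for n in ['scene','top']:
    c=camera(n);save(n+'0',c['img'],1.5);pickle.dump(c,open(n+'.pkl','wb'))
    print(np.round(c['world_from_camera'],3),c['fx'])
E
```

```text
{'time_s': np.float64(0.0), 'q': array([-1.307,  0.182,  1.608, -0.   ,  1.354, -0.206]), 'dq': array([-0.   ,  0.001,  0.001, -0.001, -0.001, -0.   ]), 'joint_efforts': array([ 0.0000e+00, -4.4487e+01, -3.5134e+01, -0.0000e+00,  9.0000e-03,
        0.0000e+00]), 'eef_pos': array([ 0.26 , -0.512,  0.241]), 'eef_rot': array([-0.164, -0.688, -0.165,  0.688]), 'wrist_force': array([-0.293,  0.3  , -0.09 ]), 'torque': array([-0.018,  0.007, -0.02 ]), 'opening': np.float64(1.005)}
[[ 0.676  0.429 -0.599  1.394]
 [ 0.736 -0.376  0.562 -0.795]
 [ 0.016 -0.821 -0.57   0.881]
 [ 0.     0.     0.     1.   ]] 469.5246502982588
[[-0.028 -0.986  0.164  0.357]
 [-1.     0.027 -0.009 -0.041]
 [ 0.004 -0.164 -0.986  1.436]
 [ 0.     0.     0.     1.   ]] 393.19131679954944
```

View pics/scene0.png

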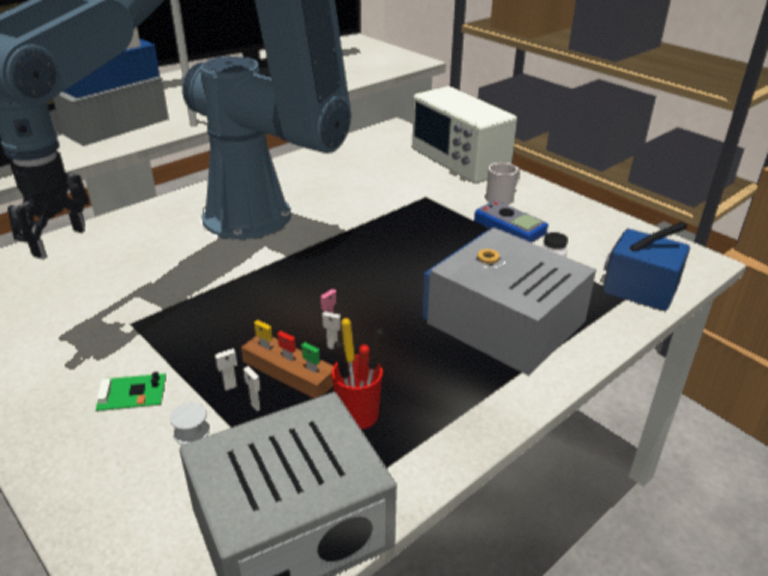

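View pics/top0.png

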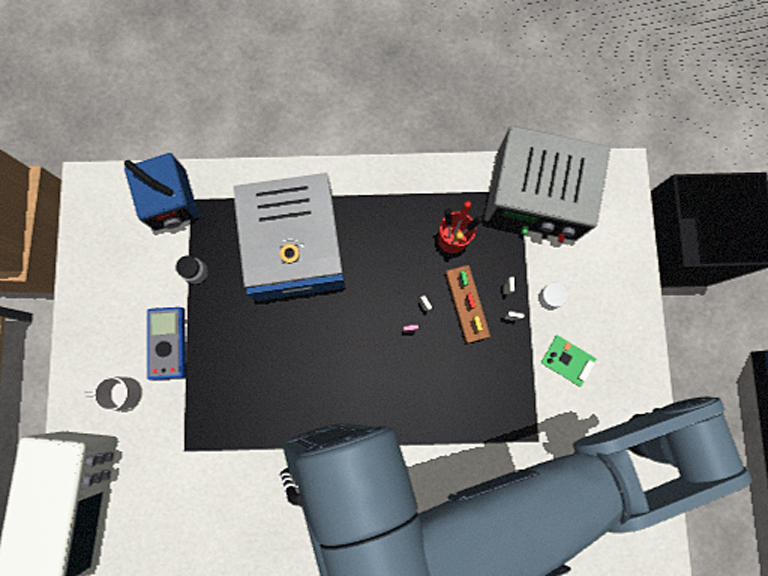

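The scene and top views agree. In the top view the rack holds green (465,279), red (471,300) and yellow (478,323). The white keys (425,303), (509,285), (514,316) and the pink one (411,328) stand outside the rack and are look-alikes. The red head in the middle slot fits the description. The cabinet is at (290,240) with its brass lock at (289,253). I'll confirm with a crop and measure.

```bash
cat > m.py <<'E'
from h import *
import pickle
t=pickle.load(open('top.pkl','rb'));s=pickle.load(open('scene.pkl','rb'))
out=[]
a=cv2.resize(t['img'][165:240,260:360],(600,450),interpolation=cv2.INTER_CUBIC)
save('crop_keys',a)
a=cv2.resize(s['img'][190:280,140:260],(720,540),interpolation=cv2.INTER_CUBIC)
save('crop_keys_s',a)
for n,c in (('top',t),('scene',s)):
    P=cloud(c,c['world_from_camera']);hsv=cv2.cvtColor(c['img'],cv2.COLOR_RGB2HSV).astype(int)
    H,S,V=hsv[...,0],hsv[...,1],hsv[...,2]
    box=(P[...,0]>0.3)&(P[...,0]<0.9)&(abs(P[...,1])<.6)
    def show(nm,m):
        m=m&box
        n_,L,st,ce=cv2.connectedComponentsWithStats(m.astype(np.uint8))
        for i in range(1,n_):
            if st[i,4]>8:
                q=P[L==i];print(n,nm,st[i,4],ce[i].round(1),q.mean(0).round(4),q.min(0).round(3),q.max(0).round(3))
    hk=(P[...,2]>0.06)&(P[...,2]<0.11)
    show('red',((H<6)|(H>174))&(S>150)&hk&(V>80))
    show('green',(H>45)&(H<80)&(S>120)&hk)
    show('yellow',(H>20)&(H<35)&(S>150)&hk)
    show('brass',(H>12)&(H<28)&(S>120)&(P[...,2]>0.12)&(P[...,2]<.16))
    show('rack',(H>3)&(H<20)&(S>100)&(P[...,2]>0.02)&(P[...,2]<.045))
    for nm,m in (('rack',(H>3)&(H<20)&(S>100)&(P[...,2]>0.03)&(P[...,2]<.042)&box),('cab',(P[...,2]>.122)&(P[...,2]<.138)&(P[...,1]>-.05)&(P[...,1]<.33)&(P[...,0]>.45)&(P[...,0]<.95))):
        q=P[m][:,:2].astype(np.float32); r=cv2.minAreaRect(q);print(n,nm,len(q),r,P[m][:,2].mean())
E
python3 m.py
```

```text
top red 13 [304.5 142.6] [ 0.755  -0.2437  0.09  ] [ 0.752 -0.249  0.063] [ 0.759 -0.233  0.103]
top red 68 [302.9 157.4] [ 0.7004 -0.2346  0.0938] [ 0.676 -0.281  0.062] [ 0.743 -0.203  0.104]
top red 29 [313.9 200. ] [ 0.549  -0.2664  0.0864] [ 0.535 -0.274  0.078] [ 0.564 -0.26   0.092]
top green 60 [345.7 144.6] [ 0.7422 -0.3879  0.0958] [ 0.731 -0.429  0.068] [ 0.755 -0.346  0.11 ]
top green 28 [308.7 184.8] [ 0.6041 -0.2518  0.0819] [ 0.589 -0.258  0.061] [ 0.617 -0.246  0.092]
top yellow 22 [318.1 215.9] [ 0.494  -0.2787  0.082 ] [ 0.479 -0.287  0.062] [ 0.511 -0.272  0.093]
top brass 89 [192.7 168.4] [0.6607 0.1461 0.1378] [0.641 0.128 0.122] [0.68  0.166 0.145]
top rack 629 [311.4 202.9] [ 0.5466 -0.2655  0.0348] [ 0.456 -0.314  0.02 ] [ 0.642 -0.221  0.044]
top rack 581 ((0.6387187838554382, -0.30469611287117004), (0.22355224192142487, 0.3379417657852173), 51.94005584716797) 0.03534600283457887
top cab 4258 ((0.7134624719619751, 0.15223264694213867), (0.2574308216571808, 0.22085772454738617), 6.88424825668335) 0.12862792700629813
scene red 101 [190.7 227.2] [ 0.555  -0.2652
[... 337 characters left out ...]
.625 -0.243  0.088]
scene yellow 94 [175.1 219.8] [ 0.5005 -0.2785  0.0757] [ 0.482 -0.287  0.06 ] [ 0.516 -0.268  0.087]
scene brass 99 [325.2 170.4] [0.6629 0.1493 0.1345] [0.634 0.125 0.125] [0.683 0.174 0.14 ]
scene brass 98 [231.7 229. ] [ 0.6952 -0.2369  0.141 ] [ 0.682 -0.27   0.12 ] [ 0.729 -0.226  0.16 ]
scene rack 851 [192.2 242.4] [ 0.5632 -0.2709  0.0313] [ 0.461 -0.313  0.02 ] [ 0.648 -0.218  0.04 ]
scene rack 656 ((0.5520078539848328, -0.26492637395858765), (0.18189939856529236, 0.059892892837524414), 13.974603652954102) 0.0329865495952086
scene cab 3566 ((0.7215723395347595, 0.15707163512706757), (0.24554668366909027, 0.22950325906276703), 6.512404918670654) 0.1268020879773337
```

View pics/crop_keys_s.png

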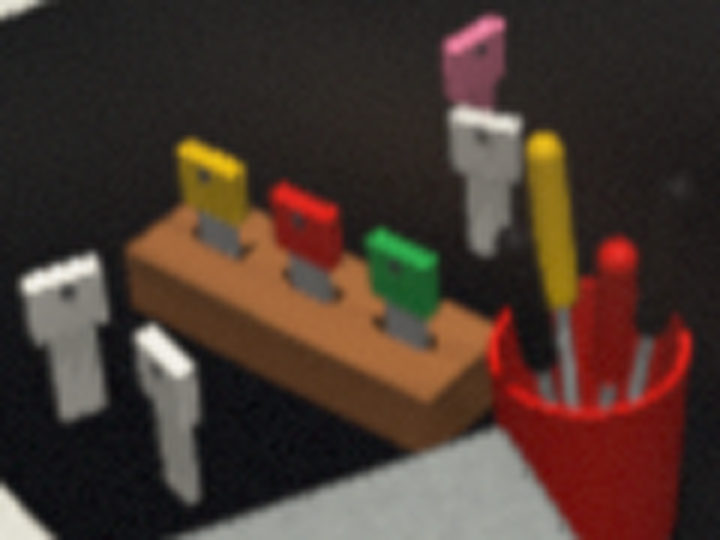

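```bash
cat >> h.py <<'E'
from scipy.spatial.transform import Rotation as R
def pose():
    o=ctrl.get_obs();w,x,y,z=o['eef_rot']
    return np.array(o['eef_pos']),R.from_quat([x,y,z,w]),o
def delta(p,yaw):
    """target TCP pos, tool y axis at heading yaw(deg), x down -> shift in current tool axes; turn in tool axes deg"""
    P,Rc,o=pose()
    yv=np.array([np.cos(np.radians(yaw)),np.sin(np.radians(yaw)),0]);xv=np.array([0,0,-1.]);zv=np.cross(xv,yv)
    Rt=R.from_matrix(np.stack([xv,yv,zv],1))
    print('t',round(float(o['time_s']),2),'pos',P.round(4),'yaw_y',np.degrees(np.arctan2(*Rc.as_matrix()[[1,0],1])).round(2),'q',np.round(o['q'],2),'F',np.round(o['wrist_force'],1),'op',round(float(o['opening']),3))
    print(' shift_now',Rc.inv().apply(np.array(p)-P).round(4),' shift_after_turn',Rt.inv().apply(np.array(p)-P).round(4),' turn',np.degrees((Rc.inv()*Rt).as_rotvec()).round(2))
E
python3 - <<'E'
from h import *
P,Rc,o=pose();print(Rc.as_matrix().round(3))
delta([.552,-.266,.25],104); delta([.552,-.266,.25],-76)
c=camera('wrist');print(c['hand_eye'].round(3),c['fx'])
E
```

```text
[[-0.     0.453 -0.892]
 [ 0.002 -0.892 -0.453]
 [-1.    -0.002 -0.   ]]
t 0.1 pos [ 0.2602 -0.5122  0.2415] yaw_y -63.09 q [-1.31  0.18  1.61  0.    1.35 -0.21] F [ 0.9 -0.3  0.6] op 0.999
 shift_now [-0.0083 -0.0875 -0.3717]  shift_after_turn [-0.0085  0.1683  0.3427]  turn [-1.6709e+02 -1.3000e-01 -1.0000e-02]
t 0.1 pos [ 0.2602 -0.5122  0.2415] yaw_y -63.09 q [-1.31  0.18  1.61  0.    1.35 -0.21] F [ 0.9 -0.3  0.6] op 0.999
 shift_now [-0.0083 -0.0875 -0.3717]  shift_after_turn [-0.0085 -0.1683 -0.3427]  turn [ 1.291e+01 -1.000e-02  9.000e-02]
[[-0.    -0.311  0.951 -0.132]
 [ 1.     0.     0.     0.001]
 [-0.     0.951  0.311 -0.08 ]
 [ 0.     0.     0.     1.   ]] 329.938372592798
```

Emit:
drive_tool([
  [-0.001, -0.0125, -0.0531, 0, 0, 0, 0],
  [-0.001, -0.0125, -0.0531, 0, 0, 0, 0],
  [-0.001, -0.0125, -0.0531, 0, 0, 0, 0],
  [-0.001, -0.0125, -0.0531, 0, 0, 0, 0],
  [-0.001, -0.0125, -0.0531, 0, 0, 0, 0],
  [-0.001, -0.0125, -0.0531, 0, 0, 0, 0],
  [-0.001, -0.0125, -0.0531, -10, 0, 0, 0],
  [0, 0, 0, -10.5, 0, 0, 0],
  [0, 0, 0, -10.5, 0, 0, 0],
  [0, 0, 0, -10.5, 0, 0, 0],
])

```text
time_s: 1.4
eef_pos: [0.5521, -0.2659, 0.2487]
eef_rot: [-0.399, -0.583, -0.4, 0.584]
wrist_force: [-0.4, 0.6, -0.6]
opening: 0.5
```

Emit:
drive_tool([
  [0, 0, 0, -10.5, 0, 0, 0],
  [0, 0, 0, -10.5, 0, 0, 0],
  [0, 0, 0, -10.5, 0, 0, 0],
  [0, 0, 0, -10.5, 0, 0, 0],
  [0, 0, 0, -10.5, 0, 0, 0],
  [0, 0, 0, -10.5, 0, 0, 0],
  [0, 0, 0, -10.5, 0, 0, 0],
  [0, 0, 0, -10.5, 0, 0, 0],
  [0, 0, 0, -10.5, 0, 0, 0],
  [0, 0, 0, -10.5, 0, 0, 0],
])

```text
time_s: 2.65
eef_pos: [0.5519, -0.2663, 0.2488]
eef_rot: [0.706, 0.039, 0.706, -0.038]
wrist_force: [-0.0, 0.3, 0.2]
opening: 0.497
```

```bash
cat > w.py <<'E'
from h import *
import pickle,sys
P,Rc,o=pose();c=camera('wrist');T=np.eye(4);T[:3,:3]=Rc.as_matrix();T[:3,3]=P
c['T']=T@c['hand_eye'];pickle.dump(c,open('wrist.pkl','wb'));save(sys.argv[1],c['img'],1.5)
E
python3 w.py w1; python3 - <<'E'
from h import *
delta([.552,-.266,.2],104)
E
```

```text
t 2.7 pos [ 0.5519 -0.2663  0.2488] yaw_y 84.18 q [-0.64  0.26  1.5   0.    1.38 -2.11] F [-0.1  0.3 -0.2] op 0.5
 shift_now [0.0488 0.0002 0.0001]  shift_after_turn [0.0488 0.0002 0.0001]  turn [-19.82  -0.04  -0.03]
```

View pics/w1.png

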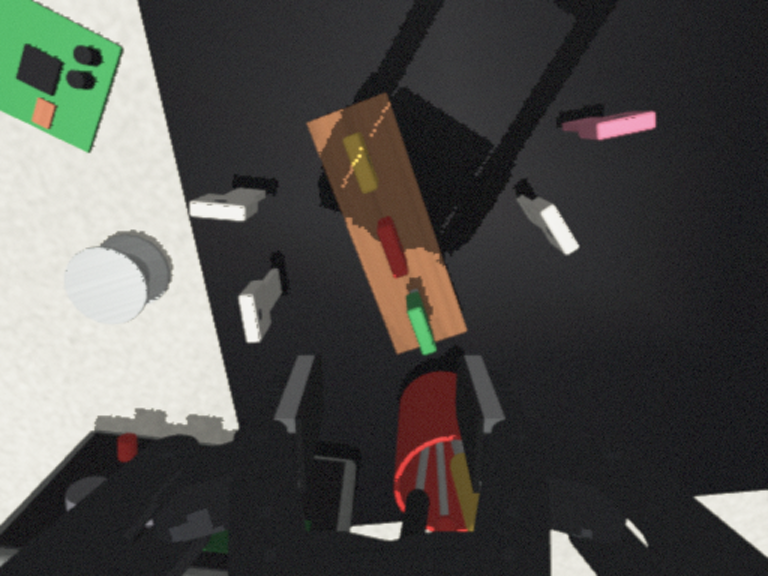

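The wrist view shows the red head at (392,247), green at (422,330) and yellow at (360,163), in line along the rack. The loose white and pink keys are clear of the fingers' path.

```bash
cat > m2.py <<'E'
from h import *
import pickle
c=pickle.load(open('wrist.pkl','rb'));P=cloud(c,c['T'])
hsv=cv2.cvtColor(c['img'],cv2.COLOR_RGB2HSV).astype(int);H,S,V=hsv[...,0],hsv[...,1],hsv[...,2]
near=(abs(P[...,0]-.55)<.12)&(abs(P[...,1]+.266)<.06)&(P[...,2]>.080)&(P[...,2]<.1)
for n,m in (('red',((H<6)|(H>174))&(S>150)),('green',(H>45)&(H<80)&(S>120)),('yellow',(H>20)&(H<35)&(S>120))):
    q=P[m&near];r=cv2.minAreaRect(q[:,:2].astype(np.float32));print(n,len(q),q.mean(0).round(4),np.round(r[0],4),np.round(r[1],4),round(r[2],1),q[:,2].max())
m=(H>3)&(H<20)&(S>80)&(P[...,2]>.03)&(P[...,2]<.04)&(abs(P[...,0]-.55)<.12)&(abs(P[...,1]+.266)<.06)
print('rack',cv2.minAreaRect(P[m][:,:2].astype(np.float32)),P[m][:,2].mean())
E
python3 m2.py
```

```text
red 390 [ 0.5493 -0.2645  0.0883] [ 0.5504 -0.2644] [0.0328 0.0099] 14.3 0.09090183010015612
green 321 [ 0.6036 -0.2514  0.0883] [ 0.6051 -0.2512] [0.0339 0.0096] 13.1 0.0907264107153184
yellow 447 [ 0.4962 -0.2772  0.0884] [ 0.4965 -0.2775] [0.0332 0.0101] 14.1 0.09119927590216625
rack ((0.5513028502464294, -0.26434487104415894), (0.180350199341774, 0.05610212683677673), 13.593463897705078) 0.0368230934284041
```

```bash
python3 - <<'E'
from h import *
delta([.5504,-.2644,.070],103.7)
E
```

```text
t 2.7 pos [ 0.5519 -0.2663  0.2488] yaw_y 84.18 q [-0.64  0.26  1.5   0.    1.38 -2.11] F [-0.1  0.3 -0.2] op 0.5
 shift_now [ 0.1788  0.0016 -0.0016]  shift_after_turn [ 0.1788  0.0022 -0.0011]  turn [-19.52  -0.04  -0.03]
```

Emit:
drive_tool([
  [0, 0, 0, -9.76, 0, 0, 0],
  [0, 0.0022, -0.0011, -9.76, 0, 0, 0],
  [0.05, 0, 0, 0, 0, 0, 0],
  [0.05, 0, 0, 0, 0, 0, 0],
  [0.05, 0, 0, 0, 0, 0, 0],
  [0.0288, 0, 0, 0, 0, 0, 0],
  [0, 0, 0, 0, 0, 0, 0],
])

```text
time_s: 3.58
eef_pos: [0.5489, -0.2628, 0.0675]
eef_rot: [0.701, -0.077, 0.704, 0.08]
wrist_force: [-0.3, -0.3, 0.5]
opening: 0.501
```

```bash
python3 w.py w2; python3 - <<'E'
from h import *
delta([.5504,-.2644,.070],103.7)
E
```

```text
t 3.62 pos [ 0.5503 -0.2638  0.0697] yaw_y 102.84 q [-0.64  0.46  1.63  0.    1.06 -2.44] F [-0.3 -0.4  1. ] op 0.499
 shift_now [-0.0003 -0.0006 -0.0001]  shift_after_turn [-0.0003 -0.0006 -0.0001]  turn [-0.86 -0.09 -0.11]
```

View pics/w2.png

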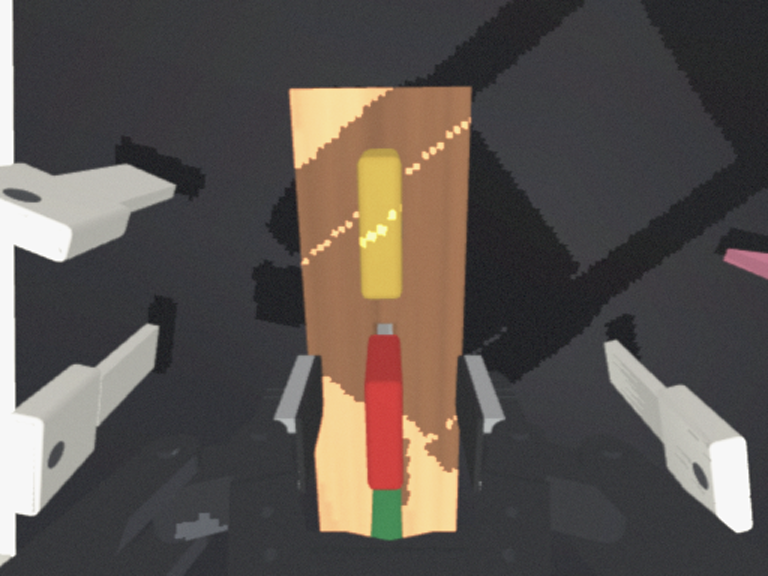

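The red head lies between the fingers at (384,410), clear of the green and yellow heads. I'll close, then lift.

Emit:
drive_tool([
  [0, 0, 0, -0.8, 0, 0, -1],
  [0, 0, 0, 0, 0, 0, -1],
  [0, 0, 0, 0, 0, 0, -1],
  [0, 0, 0, 0, 0, 0, -1],
  [0, 0, 0, 0, 0, 0, -1],
])

```text
time_s: 4.25
eef_pos: [0.5521, -0.2648, 0.0726]
eef_rot: [0.703, -0.085, 0.701, 0.084]
wrist_force: [-0.3, 1.9, 6.5]
opening: 0.1
```

Emit:
drive_tool([
  [-0.015, 0, 0, 0, 0, 0, -1],
  [-0.03, 0, 0, 0, 0, 0, -1],
  [-0.05, 0, 0, 0, 0, 0, -1],
  [-0.06, 0, 0, 0, 0, 0, -1],
  [-0.06, 0, 0, 0, 0, 0, -1],
  [0, 0, 0, 0, 0, 0, -1],
])

```text
time_s: 5.0
eef_pos: [0.5533, -0.2661, 0.2937]
eef_rot: [0.705, -0.088, 0.699, 0.081]
wrist_force: [-0.1, -0.3, -1.3]
opening: 0.102
```

```bash
python3 w.py w3; python3 - <<'E'
from h import *
delta([.662,.148,.285],103.7)
E
```

```text
t 5.05 pos [ 0.552  -0.2651  0.2898] yaw_y 103.73 q [-0.64  0.22  1.46 -0.    1.45 -2.45] F [-0.   0.4 -1.3] op 0.106
 shift_now [0.0036 0.3752 0.2049]  shift_after_turn [0.0048 0.3753 0.2047]  turn [0.03 0.25 0.32]
```

View pics/w3.png

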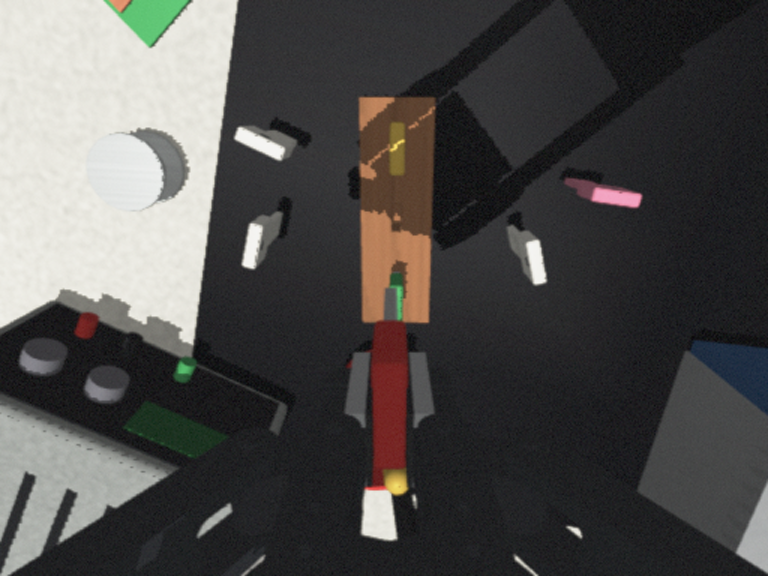

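```bash
python3 - <<'E'
from h import *
delta([.722,.155,.31],96.7)
E
```

```text
t 5.05 pos [ 0.552  -0.2651  0.2898] yaw_y 103.73 q [-0.64  0.22  1.46 -0.    1.45 -2.45] F [-0.   0.4 -1.3] op 0.106
 shift_now [-0.0211  0.3676  0.265 ]  shift_after_turn [-0.0202  0.3974  0.2179]  turn [7.03 0.27 0.31]
```

Emit:
drive_tool([
  [0, 0, 0, 7, 0.2, 0.3, -1],
  [-0.0022, 0.0442, 0.0242, 0, 0, 0, -1],
  [-0.0022, 0.0442, 0.0242, 0, 0, 0, -1],
  [-0.0022, 0.0442, 0.0242, 0, 0, 0, -1],
  [-0.0022, 0.0442, 0.0242, 0, 0, 0, -1],
  [-0.0022, 0.0442, 0.0242, 0, 0, 0, -1],
  [-0.0022, 0.0442, 0.0242, 0, 0, 0, -1],
  [-0.0022, 0.0442, 0.0242, 0, 0, 0, -1],
  [-0.0022, 0.0442, 0.0242, 0, 0, 0, -1],
  [-0.0022, 0.0442, 0.0242, 0, 0, 0, -1],
])

```text
time_s: 6.3
eef_pos: [0.7202, 0.1576, 0.3044]
eef_rot: [0.703, -0.04, 0.709, 0.043]
wrist_force: [0.3, 0.8, -0.9]
opening: 0.106
```

Emit:
drive_tool([
  [0, 0, 0, 0, 0, 0, -1],
  [0, 0, 0, 0, 0, 0, -1],
])

```text
time_s: 6.55
eef_pos: [0.7198, 0.156, 0.3045]
eef_rot: [0.703, -0.04, 0.708, 0.043]
wrist_force: [0.4, -0.4, -0.6]
opening: 0.106
```

```bash
python3 w.py w4; python3 - <<'E'
from h import *
delta([.662,.148,.31],96.7)
c=camera('scene');save('s4',c['img'],1.5)
E
```

```text
t 6.6 pos [0.72   0.1553 0.3051] yaw_y 96.69 q [ 0.05  0.51  1.06  0.    1.58 -1.64] F [-0.6 -0.1 -1.3] op 0.101
 shift_now [-0.0046 -0.0004 -0.0585]  shift_after_turn [-0.0049 -0.0004 -0.0584]  turn [-0.01 -0.36 -0.26]
```

View pics/w4.png

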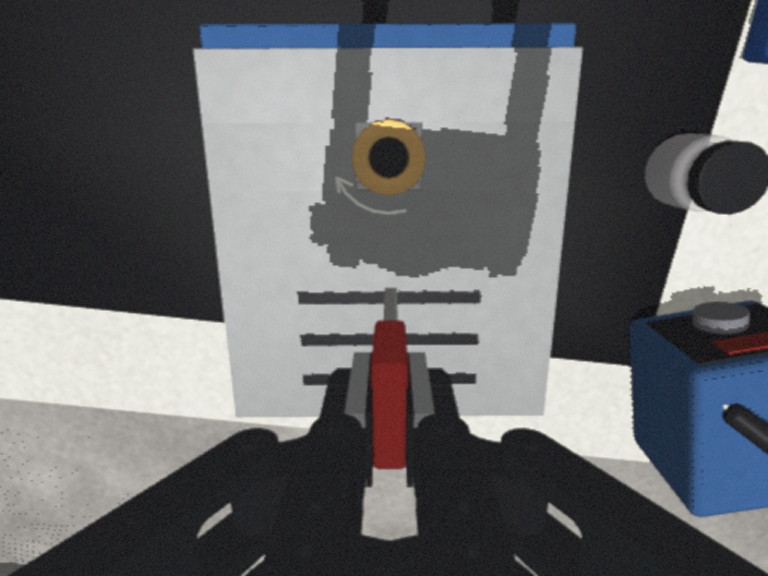

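The lock collar is at (389,157) and the blade tip at (390,291), with the cabinet square to the image. I'll measure both.

```bash
cat > m3.py <<'E'
from h import *
import pickle
from scipy.optimize import least_squares
c=pickle.load(open('wrist.pkl','rb'));P=cloud(c,c['T']);he=c['hand_eye'];PT=cloud(c,he)
hsv=cv2.cvtColor(c['img'],cv2.COLOR_RGB2HSV).astype(int);H,S,V=hsv[...,0],hsv[...,1],hsv[...,2]
roi=np.zeros(H.shape,bool);roi[65:145,215:300]=1
m=roi&(H>10)&(H<28)&(S>110)&(P[...,2]>.120)
q=P[m];print('ring',len(q),q.mean(0).round(4),np.percentile(q[:,2],[5,50,95]).round(4))
# ray-plane at z=rim: use pixel contour of bore
b=roi&(V<60)
n_,L,st,ce=cv2.connectedComponentsWithStats(b.astype(np.uint8));print([(st[i],ce[i].round(1)) for i in range(1,n_) if st[i,4]>50])
def ray(u,v,z):
    d=c['T'][:3,:3]@np.array([(u-c['cx'])/c['fx'],(v-c['cy'])/c['fy'],1.]);o=c['T'][:3,3];return o+d*(z-o[2])/d[2]
m2=m.astype(np.uint8)
cs,_=cv2.findContours(m2,cv2.RETR_CCOMP,cv2.CHAIN_APPROX_NONE)
for k in cs:
    if len(k)>25:
        W=np.array([ray(*p[0],.140)[:2] for p in k]);f=least_squares(lambda x:np.hypot(*(W-x[:2]).T)-x[2],[*W.mean(0),.02],loss='soft_l1',f_scale=.0005).x;print('contour',len(k),f.round(4))
# outer-edge of the ring's rim circle only and cabinet yaw
mc=(abs(P[...,2]-.13)<.006)&(P[...,0]>.55)
# key head/blade in tool frame
red=((H<6)|(H>174))&(S>150);red[:200]=0;red[:, :200]=0
q=PT[red];print('red tool',len(q),np.percentile(q,[1,50,99],axis=0).round(4))
bl=np.zeros_like(red);bl[193:213,252:270]=1
bl&=(c['depth']<c['depth'][220,260]+.06)&(c['depth']>0)
vs,us=np.nonzero(bl);q=PT[bl];print('blade',len(q),us.min(),us.max(),vs.min(),vs.max(),np.percentile(q,[1,50,99],axis=0).round(4))
E
python3 m3.py
```

```text
ring 1292 [0.6616 0.1486 0.1429] [0.1393 0.1407 0.142 ]
[(array([246,  92,  26,  26, 536], dtype=int32), array([258.7, 104.5]))]
contour 137 [0.6621 0.1486 0.0207]
contour 80 [0.6619 0.1485 0.0121]
red tool 2388 [[-1.740e-02 -5.300e-03 -1.850e-02]
 [-1.550e-02 -1.000e-04 -6.500e-03]
 [ 2.255e-01  2.884e-01  9.010e-02]]
blade 176 256 265 193 212 [[ 0.0309 -0.0027 -0.0116]
 [ 0.0456 -0.0004 -0.011 ]
 [ 0.0629  0.0021 -0.0105]]
```

```bash
python3 - <<'E'
from h import *
import pickle
c=pickle.load(open('wrist.pkl','rb'));PT=cloud(c,c['hand_eye']);P=cloud(c,c['T'])
save('c4',cv2.resize(c['img'][60:320,200:330],(400,800)[::1],interpolation=cv2.INTER_NEAREST)[:600])
for v in range(188,225,3): print(v,[tuple((PT[v,u]*1000).round(0).astype(int)) for u in (254,257,260,263,266)])
# bore contour with dark
g=c['img'].mean(2);print(g[104,225:295].astype(int));print(g[70:140,259].astype(int))
# cabinet edges
m=(abs(P[...,2]-.13)<.004);print(cv2.minAreaRect(P[m][:,:2].astype(np.float32)))
E
```

```text
188 [(np.int64(173), np.int64(-6), np.int64(23)), (np.int64(173), np.int64(-3), np.int64(23)), (np.int64(173), np.int64(0), np.int64(23)), (np.int64(174), np.int64(3), np.int64(23)), (np.int64(174), np.int64(6), np.int64(23))]
191 [(np.int64(173), np.int64(-6), np.int64(26)), (np.int64(172), np.int64(-3), np.int64(25)), (np.int64(172), np.int64(0), np.int64(25)), (np.int64(174), np.int64(3), np.int64(26)), (np.int64(173), np.int64(6), np.int64(26))]
194 [(np.int64(173), np.int64(-6), np.int64(29)), (np.int64(61), np.int64(-2), np.int64(-11)), (np.int64(62), np.int64(0), np.int64(-11)), (np.int64(60), np.int64(2), np.int64(-11)), (np.int64(174), np.int64(6), np.int64(29))]
197 [(np.int64(173), np.int64(-6), np.int64(32)), (np.int64(56), np.int64(-2), np.int64(-11)), (np.int64(55), np.int64(0), np.int64(-11)), (np.int64(55), np.int64(1), np.int64(-11)), (np.int64(173), np.int64(6), np.int64(32))]
200 [(np.int64(174), np.int64(-6), np.int64(36)), (np.int64(50), np.int64(-2), np.int64(-11)), (np.int64(49), np.int64(0), np.int64(-11)), (np.int64(50), np.int64(1), np.int64(-11)), (np.int64
[... 1741 characters left out ...]
4(-18)), (np.int64(0), np.int64(1), np.int64(-19)), (np.int64(2), np.int64(2), np.int64(-18))]
[89 90 92 92 95 91 92 91 91 86 93 94 96 94 96 94 99 97 93 91 72 43 35 33
 35 29 33 31 32 29 29 35 35 34 31 31 38 32 31 31 28 31 31 32 28 30 40 64
 87 95 95 95 94 94 95 95 96 92 87 91 91 90 91 91 89 92 93 91 92 92]
[200 198 199 201 199 201 200 196 152 128 183 199 202 199 133 102 101  96
  94  95  86  55  38  30  35  34  28  25  31  28  28  33  31  31  31  28
  30  35  31  30  34  24  37  24  26  33  38  34  53  77  98 101  97  96
  96  96  96  93  92  90  87  90  89  91  89  88  92  88  89  90]
((0.718853235244751, 0.24132126569747925), (0.25714242458343506, 0.41068026423454285), 1.8854931592941284)
```

```bash
python3 - <<'E'
from h import *
import pickle
c=pickle.load(open('wrist.pkl','rb'));P=cloud(c,c['T'])
z=((P[90:120,244:274,2])*1000).round(0).astype(int)
for r in z: print(' '.join('%3d'%k for k in r))
L=np.array([.662,.1486,.140]);print((np.linalg.inv(c['T'])@[*L,1]).round(4),'tool',(c['hand_eye']@np.linalg.inv(c['T'])@[*L,1]).round(4))
g=c['img'].mean(2)[88:122,242:276];g=np.clip((g-15)*6,0,255).astype(np.uint8);cv2.imwrite('pics/bore.png',cv2.resize(g,(500,500),interpolation=cv2.INTER_NEAREST))
E
```

```text
141 141 140 141 142 141 141 139 141 140 141 140 140 141 142 140 141 140 140 141 142 140 140 142 140 141 140 141 141 140
141 141 140 140 141 141 140 141 140 141 140 141 141 138 119 118 119 140 140 139 140 141 142 141 140 141 141 141 140 141
142 140 141 141 141 140 140 141 142 140 131 130 132 132 120 119 119 120 119 118 119 139 139 140 141 141 140 141 141 141
141 142 141 141 141 139 141 140 129 130 131 131 131 119 119 119 118 119 118 120 119 120 139 140 140 142 139 142 141 139
140 142 140 142 140 140 141 130 132 131 129 132 130 119 119 119 120 120 120 118 119 119 132 131 139 141 140 141 141 141
141 140 139 140 141 139 131 132 131 130 130 131 130 119 118 119 119 119 118 118 118 120 132 130 437 140 140 141 141 140
141 139 141 141 140 132 130 130 131 132 130 132 130 118 120 119 117 118 120 120 119 121 132 132 131 130 140 140 141 140
141 140 141 140 131 131 131 131 130 131 132 131 119 119 119 118 119 120 119 118 119 127 131 129 131 132 131 141 140 141
141 140 141 139 130 131 131 131 131 130 131 131 118 120 119 119 120 119 119 121 120 129 131 133 131 131 131 139 140 141
141 140 140 131 130 
[... 1884 characters left out ...]
139 142 140 140
140 141 140 141 140 141 138 132 132 119 119 119 118 118 119 119 119 127 132 130 130 131 131 133 138 140 141 140 142 141
141 142 140 141 140 141 141 138 135 119 118 118 119 119 119 118 119 130 130 132 132 131 135 139 141 141 140 141 142 141
141 142 140 141 140 139 140 139 140 138 120 118 119 120 119 118 118 131 131 131 131 140 139 141 140 140 139 141 141 141
141 140 140 140 141 141 139 140 140 139 139 139 137 136 134 119 134 136 138 139 139 141 141 140 142 141 139 140 141 141
141 140 142 141 142 142 140 141 141 139 141 140 141 140 139 138 139 139 142 140 141 140 142 141 141 141 140 141 141 141
[-5.000e-04 -7.180e-02  2.894e-01  1.000e+00] tool [ 0.1649 -0.0013 -0.0571  1.    ]
```

View pics/bore.png

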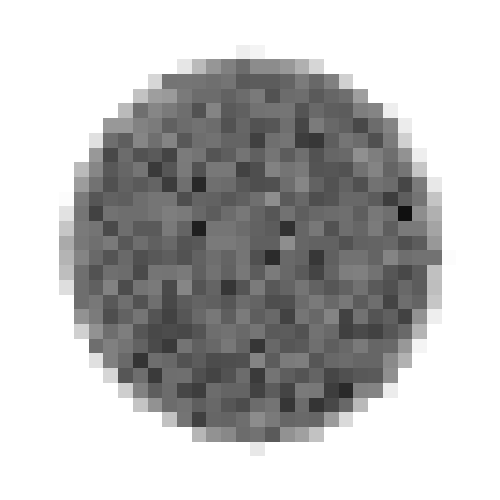

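The depth image resolves the slot itself, at 119 mm against 131 mm for the core face. I'll fit its angle as a starting point for feeling.

```bash
python3 - <<'E'
from h import *
import pickle
c=pickle.load(open('wrist.pkl','rb'));P=cloud(c,c['T'])
W=P[85:125,240:278].reshape(-1,3)
m=(W[:,2]>.114)&(W[:,2]<.123);q=W[m][:,:2].astype(np.float32)
print(len(q),cv2.minAreaRect(q),q.mean(0),np.degrees(0))
v=np.linalg.svd(q-q.mean(0))[2][0];print('slot yaw',np.degrees(np.arctan(v[1]/v[0])))
m=(W[:,2]>.125)&(W[:,2]<.135);q2=W[m|((W[:,2]>.114)&(W[:,2]<.123))][:,:2];print(cv2.minEnclosingCircle(q2.astype(np.float32)))
# key head yaw in tool: cabinet edge yaw via front top edge
M=(abs(P[...,2]-.13)<.004)&(P[...,0]<.95)&(P[...,0]>.55)&(P[...,1]>.0)&(P[...,1]<.30)
n,L,st,ce=cv2.connectedComponentsWithStats(M.astype(np.uint8));i=1+st[1:,4].argmax();print(st[i],cv2.minAreaRect(P[L==i][:,:2].astype(np.float32)))
E
```

```text
229 ((0.6631943583488464, 0.1488497108221054), (0.007925660349428654, 0.024311145767569542), 84.0776596069336) [0.6630108  0.14891094] 0.0
slot yaw -5.8226714
((0.6592435836791992, 0.15409992635250092), 0.01801208034157753)
[  129    32   260   246 50826] ((0.7216396331787109, 0.15641210973262787), (0.24014361202716827, 0.22084710001945496), 7.0276641845703125)
```

Emit:
drive_tool([
  [0, -0.0009, -0.028, 0, 0, 0, -1],
  [0, 0, -0.028, 0, 0, 0, -1],
  [0, 0, 0, 6.3, 0, 0, -1],
  [0, 0, 0, 6.3, -0.3, -0.3, -1],
  [0.04, 0, 0, 0, 0, 0, -1],
  [0.04, 0, 0, 0, 0, 0, -1],
  [0, 0, 0, 0, 0, 0, -1],
  [0, 0, 0, 0, 0, 0, -1],
])

```text
time_s: 7.65
eef_pos: [0.6659, 0.1479, 0.2286]
eef_rot: [0.707, 0.036, 0.705, -0.037]
wrist_force: [-0.8, 0.5, -0.6]
opening: 0.099
```

```bash
python3 w.py w5; python3 - <<'E'
from h import *
delta([.6632,.1489,.2],84.2)
E
```

```text
t 7.7 pos [0.6664 0.1482 0.2294] yaw_y 84.09 q [ 0.05  0.42  1.33 -0.    1.39 -1.42] F [-0.9 -0.4 -0.6] op 0.104
 shift_now [ 0.0294  0.0004 -0.0034]  shift_after_turn [ 0.0294  0.0004 -0.0033]  turn [-0.11  0.25  0.02]
```

View pics/w5.png

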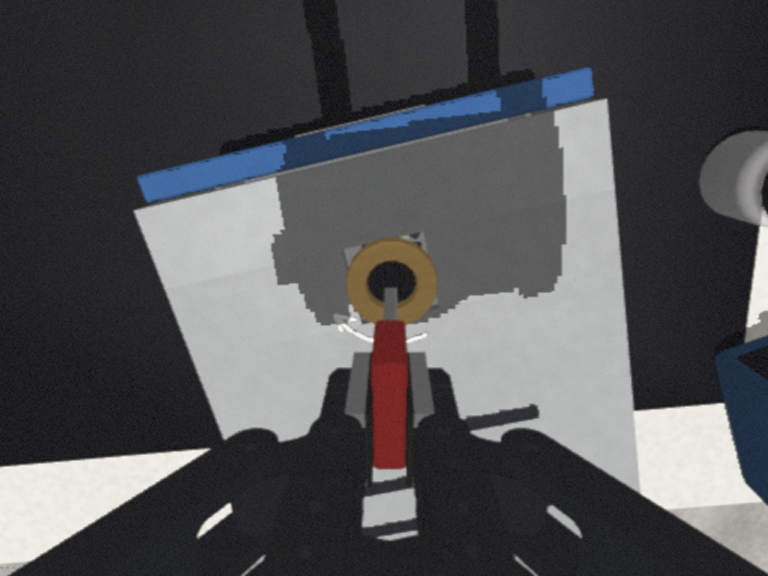

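The collar is at (391,282) with the blade tip just above it at (390,290). I'll refine the relative offset.

```bash
cat > m4.py <<'E'
from h import *
import pickle
from scipy.optimize import least_squares
c=pickle.load(open('wrist.pkl','rb'));PT=cloud(c,c['hand_eye'])
P=cloud(c,c['T'])
hsv=cv2.cvtColor(c['img'],cv2.COLOR_RGB2HSV).astype(int);H,S,V=hsv[...,0],hsv[...,1],hsv[...,2]
m=(H>10)&(H<28)&(S>110)&(abs(P[...,2]-.14)<.005)&(abs(P[...,0]-.663)<.04)&(abs(P[...,1]-.149)<.04)
q=PT[m];print(len(q),'rim x',np.median(q[:,0]).round(4))
def fit(W,r): 
    f=least_squares(lambda x:np.hypot(*(W-x[:2]).T)-r,W.mean(0),loss='soft_l1',f_scale=.0005).x;return f
h=c['hand_eye'];rx=np.median(q[:,0])
cs,_=cv2.findContours(m.astype(np.uint8),cv2.RETR_CCOMP,cv2.CHAIN_APPROX_NONE)
for k in cs:
    if len(k)>25:
        k=k[:,0].astype(float);d=np.c_[(k[:,0]-c['cx'])/c['fx'],(k[:,1]-c['cy'])/c['fy'],np.ones(len(k))]@h[:3,:3].T
        W=(h[:3,3]+d*((rx-h[0,3])/d[:,:1]))[:,1:]
        f=least_squares(lambda x:np.hypot(*(W-x[:2]).T)-x[2],[*W.mean(0),.02],loss='soft_l1',f_scale=.0003).x;print('yz,r tool',len(k),f.round(4))
W=PT[(P[...,2]>.112)&(P[...,2]<.136)&(abs(P[...,0]-.663)<.02)&(abs(P[...,1]-.149)<.02)]
for a,b in ((.114,.123),(.126,.135)):
    mm=(P[...,2]>a)&(P[...,2]<b)&(abs(P[...,0]-.663)<.014)&(abs(P[...,1]-.149)<.014);w=PT[mm];print(len(w),w.mean(0).round(4), w.min(0).round(4),w.max(0).round(4))
bl=(PT[...,0]>.03)&(PT[...,0]<.075)&(abs(PT[...,1])<.01)&(abs(PT[...,2]+.011)<.006);print('blade',PT[bl].mean(0).round(4),np.percentile(PT[bl],98,axis=0).round(4))
E
python3 m4.py
```

```text
1796 rim x 0.0879
yz,r tool 257 [ 0.0004 -0.0061  0.0202]
218 [ 0.1097  0.0009 -0.0018] [ 0.1077 -0.0031 -0.0098] [0.1121 0.0047 0.0104]
436 [ 0.0975  0.0007 -0.0023] [ 0.0936 -0.0111 -0.0126] [0.0993 0.0125 0.0076]
blade [ 0.0468 -0.0001 -0.0108] [ 0.0643  0.0023 -0.0104]
```

```bash
cat > m5.py <<'E'
from h import *
import pickle
from scipy.optimize import least_squares
c=pickle.load(open('wrist.pkl','rb'));PT=cloud(c,c['hand_eye']);h=c['hand_eye']
hsv=cv2.cvtColor(c['img'],cv2.COLOR_RGB2HSV).astype(int);H,S,V=hsv[...,0],hsv[...,1],hsv[...,2]
m=(H>10)&(H<28)&(S>110)&(abs(PT[...,0]-.0879)<.004)&(abs(PT[...,1])<.03)&(abs(PT[...,2])<.035)
w=PT[m][:,1:]
# region: annulus likelihood. radial histogram fit: maximize pts inside annulus 12..22 -> use edges by angle
def edges(cen):
    d=w-cen;a=np.arctan2(d[:,1],d[:,0]);r=np.hypot(*d.T);O=[];I=[]
    for t in np.arange(-np.pi,np.pi,.15):
        s=abs(a-t)<.075
        if s.sum()>6: O.append((t,np.percentile(r[s],97)));I.append((t,np.percentile(r[s],3)))
    return np.array(O),np.array(I)
cen=np.array([0.0005,-.004])
for _ in range(5):
    O,I=edges(cen);r=[]
    for E_,nm in ((O,'o'),(I,'i')):
        ok=(abs(E_[:,1]-np.median(E_[:,1]))<.0012)
        f=least_squares(lambda x:x[0]*np.cos(E_[ok,0])+x[1]*np.sin(E_[ok,0])+x[2]-E_[ok,1],[0,0,.02],loss='soft_l1',f_scale=.0003).x;r.append(f)
    cen=cen+(r[0][:2]+r[1][:2])/2
print(cen.round(4),np.round(r,4))
E
python3 m5.py
```

```text
[ 0.0005 -0.0048] [[-0.0001 -0.0001  0.0209]
 [ 0.0001  0.0001  0.0123]]
```

Emit:
drive_tool([
  [0, 0.0005, -0.0037, 0, 0.2, 0, -1],
  [0.01, 0, 0, 0, 0, 0, -1],
  [0.005, 0, 0, 0, 0, 0, -1],
  [0.005, 0, 0, 0, 0, 0, -1],
  [0.005, 0, 0, 0, 0, 0, -1],
  [0.003, 0, 0, 0, 0, 0, -1],
  [0, 0, 0, 0, 0, 0, -1],
])

```text
time_s: 8.57
eef_pos: [0.6614, 0.1495, 0.1983]
eef_rot: [0.705, 0.036, 0.707, -0.036]
wrist_force: [-0.1, -0.7, -0.8]
opening: 0.099
```

Emit:
drive_tool([
  [0.002, 0, 0, 0, 0, 0, -1],
  [0, 0, 0, 0, 0, 0, -1],
])

```text
time_s: 8.82
eef_pos: [0.6614, 0.1496, 0.1966]
eef_rot: [0.705, 0.036, 0.707, -0.036]
wrist_force: [0.5, 0.4, -0.7]
opening: 0.105
```

Emit:
drive_tool([
  [0.002, 0, 0, 0, 0, 0, -1],
  [0, 0, 0, 0, 0, 0, -1],
])

```text
time_s: 9.07
eef_pos: [0.6614, 0.1496, 0.1945]
eef_rot: [0.705, 0.036, 0.707, -0.036]
wrist_force: [0.2, -0.5, -1.6]
opening: 0.103
```

Emit:
drive_tool([
  [0.002, 0, 0, 0, 0, 0, -1],
  [0, 0, 0, 0, 0, 0, -1],
])

```text
time_s: 9.32
eef_pos: [0.6614, 0.1495, 0.1924]
eef_rot: [0.705, 0.036, 0.707, -0.036]
wrist_force: [0.8, 0.1, -1.3]
opening: 0.104
```

Emit:
drive_tool([
  [0.002, 0, 0, 0, 0, 0, -1],
  [0, 0, 0, 0, 0, 0, -1],
])

```text
time_s: 9.57
eef_pos: [0.6614, 0.1495, 0.1904]
eef_rot: [0.705, 0.036, 0.707, -0.036]
wrist_force: [-1.0, -0.1, -1.0]
opening: 0.104
```

Emit:
drive_tool([
  [0.002, 0, 0, 0, 0, 0, -1],
  [0, 0, 0, 0, 0, 0, -1],
])

```text
time_s: 9.82
eef_pos: [0.6614, 0.1495, 0.1884]
eef_rot: [0.705, 0.036, 0.707, -0.036]
wrist_force: [0.6, -0.8, -1.1]
opening: 0.107
```

No reaction with the tip about 5 mm below the core face, so the blade has dropped into the slot. I'll continue down to the floor and then the spring.

Emit:
drive_tool([
  [0.003, 0, 0, 0, 0, 0, -1],
  [0.002, 0, 0, 0, 0, 0, -1],
  [0, 0, 0, 0, 0, 0, -1],
])

```text
time_s: 10.2
eef_pos: [0.6616, 0.1496, 0.1845]
eef_rot: [0.705, 0.036, 0.707, -0.036]
wrist_force: [-2.0, -0.1, 3.7]
opening: 0.104
```

Emit:
drive_tool([
  [0.002, 0, 0, 0, 0, 0, -1],
  [0, 0, 0, 0, 0, 0, -1],
])

```text
time_s: 10.45
eef_pos: [0.6616, 0.1496, 0.1828]
eef_rot: [0.706, 0.036, 0.707, -0.036]
wrist_force: [-3.1, 0.6, 6.5]
opening: 0.106
```

Emit:
drive_tool([
  [0.002, 0, 0, 0, 0, 0, -1],
  [0, 0, 0, 0, 0, 0, -1],
])

```text
time_s: 10.7
eef_pos: [0.6617, 0.1496, 0.181]
eef_rot: [0.706, 0.036, 0.707, -0.036]
wrist_force: [-3.2, 0.4, 6.7]
opening: 0.108
```

Emit:
drive_tool([
  [0.0015, 0, 0, 0, 0, 0, -1],
  [0, 0, 0, 0, 0, 0, -1],
])

```text
time_s: 10.95
eef_pos: [0.6617, 0.1496, 0.1798]
eef_rot: [0.706, 0.036, 0.707, -0.036]
wrist_force: [-2.8, -1.4, 8.5]
opening: 0.104
```

Emit:
drive_tool([
  [0.0015, 0, 0, 0, 0, 0, -1],
  [0, 0, 0, 0, 0, 0, -1],
])

```text
time_s: 11.2
eef_pos: [0.6617, 0.1496, 0.1786]
eef_rot: [0.706, 0.036, 0.707, -0.036]
wrist_force: [-4.0, 0.5, 9.2]
opening: 0.109
```

Emit:
drive_tool([
  [0.001, 0, 0, 0, 0, 0, -1],
  [0, 0, 0, 0, 0, 0, -1],
])

```text
time_s: 11.45
eef_pos: [0.6619, 0.1496, 0.1785]
eef_rot: [0.706, 0.036, 0.707, -0.036]
wrist_force: [-5.6, -0.5, 13.2]
opening: 0.101
```

The key is at the hard stop: z is stationary and the force jumped to 13 N. I'll turn it clockwise while holding it down.

Emit:
drive_tool([
  [0, 0, -0.0006, 0, 0, 0, -1],
  [0, 0, 0, 5, 0, 0, -1],
  [0, 0, 0, 5, 0, 0, -1],
  [0, 0, 0, 5, 0, 0, -1],
  [0, 0, 0, 5, 0, 0, -1],
])

```text
time_s: 12.08
eef_pos: [0.6618, 0.1489, 0.1785]
eef_rot: [0.689, 0.158, 0.689, -0.16]
wrist_force: [-3.5, -3.0, 12.3]
opening: 0.102
```

Emit:
drive_tool([
  [0, 0, 0, 5, 0, 0, -1],
  [0, 0, 0, 5, 0, 0, -1],
  [0, 0, 0, 5, 0, 0, -1],
  [0, 0, 0, 5, 0, 0, -1],
])

```text
time_s: 12.58
eef_pos: [0.6616, 0.1489, 0.1785]
eef_rot: [0.651, 0.276, 0.651, -0.277]
wrist_force: [-4.9, -2.9, 12.4]
opening: 0.105
```

```bash
python3 - <<'E'
from h import *
P,Rc,o=pose();print(P.round(4),Rc.as_matrix().round(3)[:,1],np.degrees(np.arctan2(*Rc.as_matrix()[[1,0],1])),o['wrist_force'].round(2),o['torque'].round(3))
E
```

```text
[0.6616 0.1489 0.1785] [ 0.719  0.695 -0.002] 43.99553088650987 [-4.88 -2.93 12.42] [-0.602  1.096  0.246]
```

Emit:
drive_tool([
  [0, 0, 0, 5, 0, 0, -1],
  [0, 0, 0, 5, 0, 0, -1],
  [0, 0, 0, 4, 0, 0, -1],
  [0, 0, 0, 4, 0, 0, -1],
  [0, 0, 0, 0, 0, 0, -1],
])

```text
time_s: 13.2
eef_pos: [0.6615, 0.149, 0.1785]
eef_rot: [0.6, 0.374, 0.6, -0.375]
wrist_force: [-4.3, -2.0, 13.8]
opening: 0.107
```

```bash
python3 - <<'E'
from h import *
P,Rc,o=pose();print(P.round(4),np.degrees(np.arctan2(*Rc.as_matrix()[[1,0],1])),o['wrist_force'].round(2),o['torque'].round(3))
c=camera('scene');save('s6',c['img'],1.5)
c=camera('top');save('t6',c['img'][100:230,120:290],4)
E
```

```text
[0.6615 0.149  0.1785] 26.104677393710357 [-4.3  -2.   13.81] [-0.581  1.172  0.145]
```

View pics/s6.png

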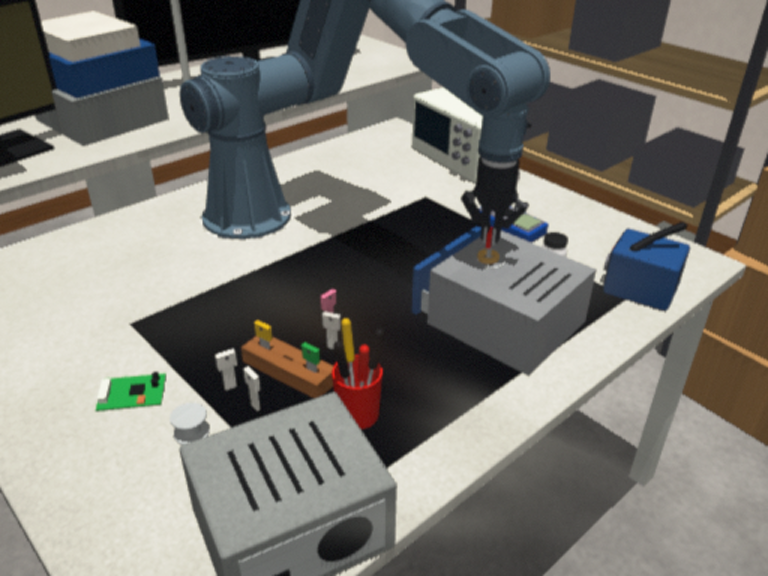

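The drawer has sprung out, shown by the gap behind the blue front at (425,285). I'll release the key and rise.

Emit:
drive_tool([
  [-0.003, 0, 0, 0, 0, 0, -1],
  [0, 0, 0, 0, 0, 0, 0],
  [0, 0, 0, 0, 0, 0, 0],
  [0, 0, 0, 0, 0, 0, 0],
  [-0.02, 0, 0, 0, 0, 0, 0],
  [-0.05, 0, 0, 0, 0, 0, 0],
  [-0.05, 0, 0, 0, 0, 0, 0],
  [-0.02, 0, 0, 0, 0, 0, 0],
  [0, 0, 0, 0, 0, 0, 0],
])

```text
time_s: 14.42
eef_pos: [0.662, 0.1498, 0.3212]
eef_rot: [0.601, 0.374, 0.6, -0.374]
wrist_force: [0.4, 0.3, -0.8]
opening: 0.501
```

```bash
python3 w.py w7; python3 - <<'E'
from h import *
delta([.6,.14,.3],96.9)
import pickle
c=camera('top');save('t7',c['img'][100:230,120:290],4);pickle.dump(c,open('top7.pkl','wb'))
E
```

```text
t 14.47 pos [0.6611 0.1497 0.3186] yaw_y 26.14 q [ 0.05  0.36  1.23 -0.    1.55 -0.41] F [-0.2  0.4 -0.8] op 0.498
 shift_now [ 0.0188 -0.0591 -0.0182]  shift_after_turn [ 0.0186 -0.0023 -0.0618]  turn [-70.76  -0.12   0.11]
```

View pics/w7.png

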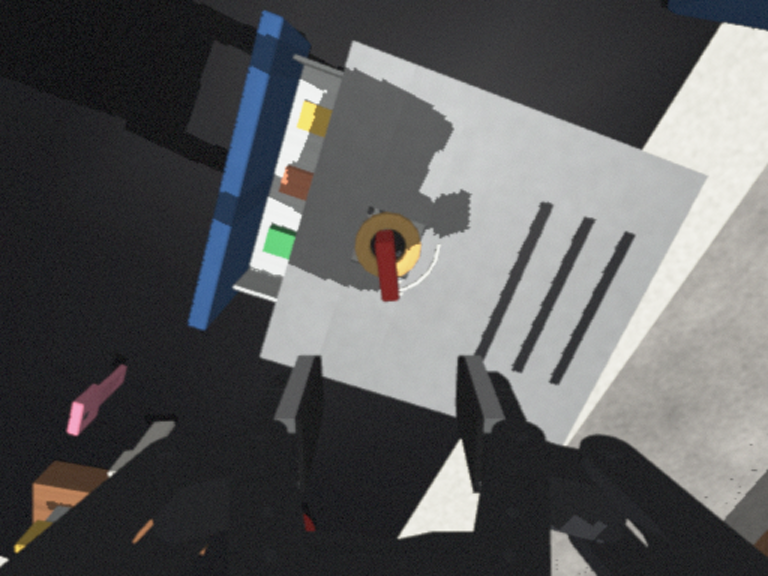

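View pics/t7.png

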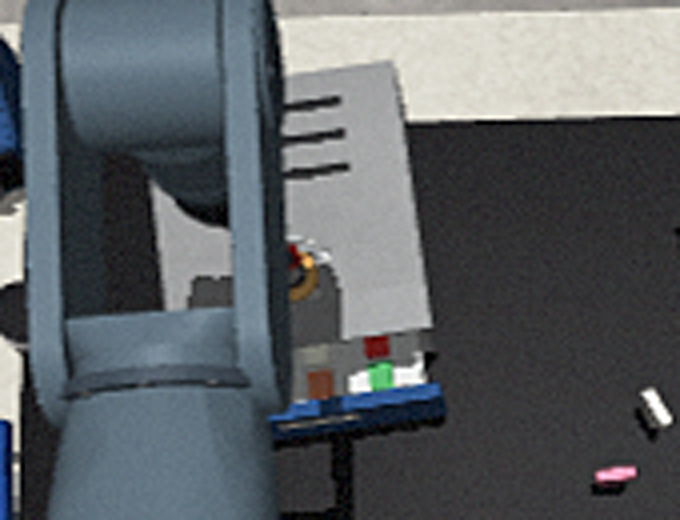

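The red key stands in the lock at (388,250) in the wrist view, and the drawer gap is open. I'll measure the panel next.

```bash
python3 - <<'E'
from h import *
import pickle
c=pickle.load(open('wrist.pkl','rb'));P=cloud(c,c['T'])
hsv=cv2.cvtColor(c['img'],cv2.COLOR_RGB2HSV).astype(int);H,S,V=hsv[...,0],hsv[...,1],hsv[...,2]
m=(H>100)&(H<125)&(S>100)&(abs(P[...,2]-.118)<.004)&(P[...,0]<.62)
q=P[m];r=cv2.minAreaRect(q[:,:2].astype(np.float32));print(len(q),q[:,2].mean(),r)
a=np.radians(6.9);ex=np.array([np.cos(a),np.sin(a)]);ey=np.array([-ex[1],ex[0]]);C=np.array([.7216,.1564])
l=(q[:,:2]-C)@np.c_[ex,ey];print(np.percentile(l,[1,50,99],axis=0).round(4))
t=C-.1425*ex;print('hook',t.round(4));delta([*t,.23],96.9)
# key check
red=((H<6)|(H>174))&(S>130)&(P[...,2]>.15)&(P[...,2]<.22)&(np.hypot(P[...,0]-.662,P[...,1]-.149)<.04)
print('key head',P[red].mean(0).round(4),np.percentile(P[red][:,2],98).round(4))
E
```

```text
3219 0.11836025129268439 ((0.5518906116485596, 0.13524067401885986), (0.015021376311779022, 0.21999520063400269), 6.906746864318848)
[[-0.1776 -0.1063]
 [-0.1703  0.0156]
 [-0.1638  0.1073]]
hook [0.5801 0.1393]
t 14.53 pos [0.6605 0.1496 0.3169] yaw_y 26.14 q [ 0.05  0.36  1.23 -0.    1.55 -0.41] F [-0.6 -0.5 -0.4] op 0.5
 shift_now [ 0.0874 -0.0763 -0.026 ]  shift_after_turn [ 0.0869 -0.0006 -0.0811]  turn [-70.76  -0.27   0.19]
key head [0.6595 0.1534 0.1982] 0.2018
```

Emit:
drive_tool([
  [0, 0, 0, -10.1, 0, 0, -1],
  [0, 0, 0, -10.1, 0, 0, -1],
  [0, 0, 0, -10.1, 0, 0, -1],
  [0, 0, 0, -10.1, 0, 0, -1],
  [0, 0, 0, -10.1, 0, 0, -1],
  [0, 0, 0, -10.1, 0, 0, -1],
  [0, 0, 0, -10.1, -0.2, 0.2, -1],
  [0, 0, -0.04, 0, 0, 0, -1],
  [0, -0.0006, -0.041, 0, 0, 0, -1],
  [0, 0, 0, 0, 0, 0, -1],
])

```text
time_s: 15.78
eef_pos: [0.5777, 0.1395, 0.3158]
eef_rot: [0.704, -0.041, 0.708, 0.043]
wrist_force: [0.2, 0.5, 0.2]
opening: 0.001
```

Emit:
drive_tool([
  [0.05, 0, 0, 0, 0, 0, -1],
  [0.037, 0, 0, 0, 0, 0, -1],
  [0, 0, 0, 0, 0, 0, -1],
  [0, 0, 0, 0, 0, 0, -1],
])

```text
time_s: 16.27
eef_pos: [0.5819, 0.1397, 0.2324]
eef_rot: [0.706, -0.041, 0.705, 0.043]
wrist_force: [0.6, 0.8, 0.5]
opening: -0.003
```

```bash
python3 w.py w8; python3 - <<'E'
from h import *
delta([.5801,.1393,.1],96.9)
E
```

```text
t 16.32 pos [0.5823 0.1397 0.2332] yaw_y 96.83 q [ 0.04  0.24  1.56  0.    1.34 -1.65] F [-0.2 -0.4  1.1] op 0.0
 shift_now [ 0.1332 -0.0005 -0.0027]  shift_after_turn [ 0.1332 -0.0002 -0.0022]  turn [-0.07  0.2  -0.16]
```

View pics/w8.png

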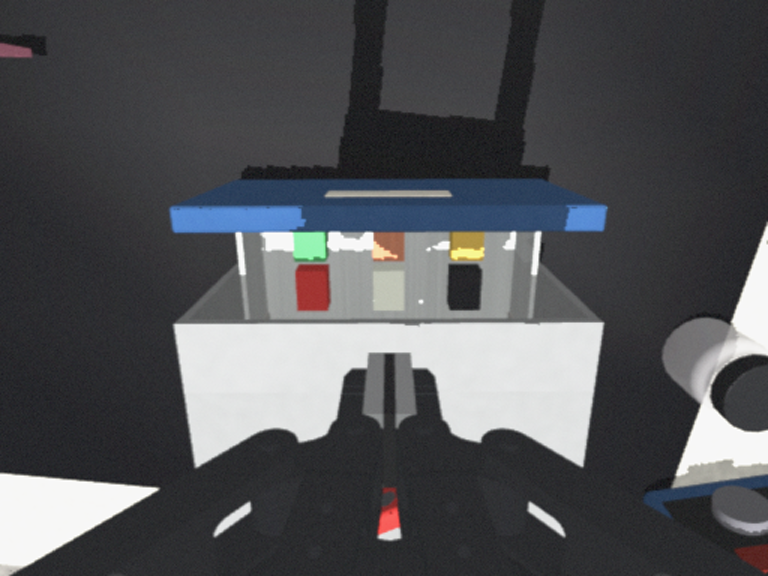

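The view shows the open gap (rows 232–320) between the blue panel and the cabinet's front edge, with the closed fingers at (389,385). I'll check the gap in tool coordinates.

```bash
python3 - <<'E'
from h import *
import pickle
c=pickle.load(open('wrist.pkl','rb'));P=cloud(c,c['hand_eye']);W=cloud(c,c['T'])
for u in (190,220,300): 
    print([(v,tuple((P[v,u]*1000).round(0))) for v in (140,145,150,153,154,155,156,205,210,213,215,217,220)])
E
```

```text
[(140, (np.float64(113.0), np.float64(-53.0), np.float64(-35.0))), (145, (np.float64(114.0), np.float64(-53.0), np.float64(-31.0))), (150, (np.float64(114.0), np.float64(-53.0), np.float64(-28.0))), (153, (np.float64(113.0), np.float64(-53.0), np.float64(-25.0))), (154, (np.float64(114.0), np.float64(-53.0), np.float64(-25.0))), (155, (np.float64(218.0), np.float64(-76.0), np.float64(-0.0))), (156, (np.float64(218.0), np.float64(-76.0), np.float64(1.0))), (205, (np.float64(219.0), np.float64(-80.0), np.float64(58.0))), (210, (np.float64(218.0), np.float64(-80.0), np.float64(64.0))), (213, (np.float64(106.0), np.float64(-55.0), np.float64(21.0))), (215, (np.float64(102.0), np.float64(-54.0), np.float64(21.0))), (217, (np.float64(101.0), np.float64(-54.0), np.float64(22.0))), (220, (np.float64(101.0), np.float64(-54.0), np.float64(24.0)))]
[(140, (np.float64(115.0), np.float64(-30.0), np.float64(-35.0))), (145, (np.float64(114.0), np.float64(-30.0), np.float64(-31.0))), (150, (np.float64(112.0), np.float64(-30.0), np.float64(-28.0))), (153, (np.float64(113.0), np.float64(-31.0), np.flo
[... 737 characters left out ...]
(np.float64(114.0), np.float64(30.0), np.float64(-27.0))), (153, (np.float64(114.0), np.float64(30.0), np.float64(-25.0))), (154, (np.float64(115.0), np.float64(30.0), np.float64(-24.0))), (155, (np.float64(213.0), np.float64(43.0), np.float64(-1.0))), (156, (np.float64(213.0), np.float64(43.0), np.float64(-0.0))), (205, (np.float64(201.0), np.float64(43.0), np.float64(51.0))), (210, (np.float64(219.0), np.float64(46.0), np.float64(65.0))), (213, (np.float64(106.0), np.float64(31.0), np.float64(21.0))), (215, (np.float64(102.0), np.float64(31.0), np.float64(21.0))), (217, (np.float64(101.0), np.float64(31.0), np.float64(22.0))), (220, (np.float64(101.0), np.float64(31.0), np.float64(25.0)))]
```

Emit:
drive_tool([
  [0.02, 0, -0.003, 0, 0, 0, -1],
  [0.03, 0, 0, 0, 0, 0, -1],
  [0.03, 0, 0, 0, 0, 0, -1],
  [0.025, 0, 0, 0, 0, 0, -1],
  [0.02, 0, 0, 0, 0, 0, -1],
  [0, 0, 0, 0, 0, 0, -1],
])

```text
time_s: 17.08
eef_pos: [0.5777, 0.1397, 0.106]
eef_rot: [0.706, -0.041, 0.706, 0.043]
wrist_force: [0.5, 0.4, 0.8]
opening: 0.003
```

Emit:
drive_tool([
  [0, 0, -0.004, 0, 0, 0, -1],
  [0, 0, -0.004, 0, 0, 0, -1],
  [0, 0, -0.003, 0, 0, 0, -1],
  [0, 0, -0.003, 0, 0, 0, -1],
  [0, 0, -0.003, 0, 0, 0, -1],
  [0, 0, -0.003, 0, 0, 0, -1],
])

```text
time_s: 17.82
eef_pos: [0.5583, 0.1373, 0.1069]
eef_rot: [0.706, -0.041, 0.705, 0.043]
wrist_force: [1.5, -0.3, 2.7]
opening: -0.003
```

Emit:
drive_tool([
  [0, 0, -0.003, 0, 0, 0, -1],
  [0, 0, -0.003, 0, 0, 0, -1],
  [0, 0, -0.003, 0, 0, 0, -1],
  [0, 0, -0.003, 0, 0, 0, -1],
  [0, 0, -0.003, 0, 0, 0, -1],
  [0, 0, -0.003, 0, 0, 0, -1],
  [0, 0, -0.003, 0, 0, 0, -1],
  [0, 0, -0.003, 0, 0, 0, -1],
])

```text
time_s: 18.82
eef_pos: [0.5341, 0.1344, 0.1065]
eef_rot: [0.706, -0.041, 0.706, 0.043]
wrist_force: [2.8, -1.4, 0.7]
opening: 0.001
```

Emit:
drive_tool([
  [0, 0, -0.002, 0, 0, 0, -1],
  [0, 0, -0.002, 0, 0, 0, -1],
  [0, 0, -0.002, 0, 0, 0, -1],
  [0, 0, -0.002, 0, 0, 0, -1],
])

```text
time_s: 19.32
eef_pos: [0.5262, 0.1335, 0.1064]
eef_rot: [0.706, -0.041, 0.706, 0.043]
wrist_force: [3.0, -0.1, 0.6]
opening: -0.002
```

Emit:
drive_tool([
  [0, 0, -0.002, 0, 0, 0, -1],
  [0, 0, -0.001, 0, 0, 0, -1],
  [0, 0, 0, 0, 0, 0, -1],
])

```text
time_s: 19.7
eef_pos: [0.5233, 0.1332, 0.1065]
eef_rot: [0.706, -0.041, 0.706, 0.043]
wrist_force: [1.6, -0.3, -0.4]
opening: 0.005
```

Emit:
drive_tool([
  [0, 0, -0.001, 0, 0, 0, -1],
  [0, 0, -0.001, 0, 0, 0, -1],
  [0, 0, 0, 0, 0, 0, -1],
])

```text
time_s: 20.08
eef_pos: [0.5232, 0.1332, 0.1066]
eef_rot: [0.708, -0.041, 0.704, 0.043]
wrist_force: [9.2, 2.4, -7.8]
opening: 0.006
```

Emit:
drive_tool([
  [0, 0, -0.001, 0, 0, 0, -1],
  [0, 0, -0.001, 0, 0, 0, -1],
  [0, 0, 0, 0, 0, 0, -1],
])

```text
time_s: 20.45
eef_pos: [0.5231, 0.1332, 0.1067]
eef_rot: [0.709, -0.04, 0.702, 0.043]
wrist_force: [17.7, 3.6, -15.4]
opening: 0.003
```

The drawer is at its stop: the force is rising and the position is fixed. I'll back off into the gap and rise clear.

Emit:
drive_tool([
  [0, 0, 0.004, 0, 0, 0, -1],
  [0, 0, 0.01, 0, 0, 0, -1],
  [-0.02, 0, 0.002, 0, 0, 0, -1],
  [-0.05, 0, 0, 0, 0, 0, -1],
  [-0.06, 0, 0, 0, 0, 0, -1],
  [-0.06, 0, 0, 0, 0, 0, -1],
  [-0.03, 0, 0, 0, 0, 0, -1],
  [0, 0, 0, 0, 0, 0, -1],
  [0, 0, 0, 0, 0, 0, -1],
])

```text
time_s: 21.58
eef_pos: [0.5345, 0.134, 0.325]
eef_rot: [0.705, -0.041, 0.707, 0.043]
wrist_force: [-0.4, -0.3, -0.6]
opening: 0.002
```

```bash
python3 w.py w9; python3 - <<'E'
from h import *
import pickle
c=pickle.load(open('wrist.pkl','rb'));P=cloud(c,c['T'])
hsv=cv2.cvtColor(c['img'],cv2.COLOR_RGB2HSV).astype(int);H,S,V=hsv[...,0],hsv[...,1],hsv[...,2]
m=(H>100)&(H<125)&(S>100)&(abs(P[...,2]-.118)<.005)&(P[...,0]<.62)
a=np.radians(6.9);ex=np.array([np.cos(a),np.sin(a)]);C=np.array([.7216,.1564])
l=(P[m][:,:2]-C)@ex;print('panel x in cabinet',np.percentile(l,[2,98]).round(4),'drawer~',(-.12-np.percentile(l,98)).round(4))
s=camera('scene');save('s9',s['img'],1.5);print(ctrl.get_obs()['wrist_force'].round(1),ctrl.get_obs()['time_s'])
P=cloud(s,s['world_from_camera']);hsv=cv2.cvtColor(s['img'],cv2.COLOR_RGB2HSV).astype(int);H,S=hsv[...,0],hsv[...,1]
r=((H<6)|(H>174))&(S>130)&(np.hypot(P[...,0]-.662,P[...,1]-.149)<.05)&(P[...,2]>.14)
q=P[r];print('key',len(q),q.mean(0).round(4),q.min(0).round(4),q.max(0).round(4))
E
```

```text
panel x in cabinet [-0.2238 -0.2112] drawer~ 0.0912
[ 0.4 -0.  -0.8] 21.675
key 45 [0.6673 0.1428 0.1893] [0.6517 0.1328 0.169 ] [0.6768 0.1627 0.1995]
```

View pics/s9.png

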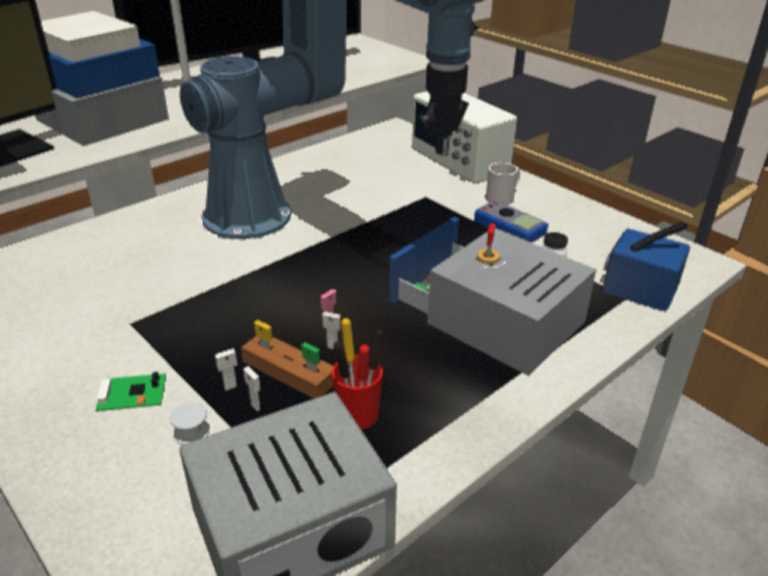

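View pics/w9.png

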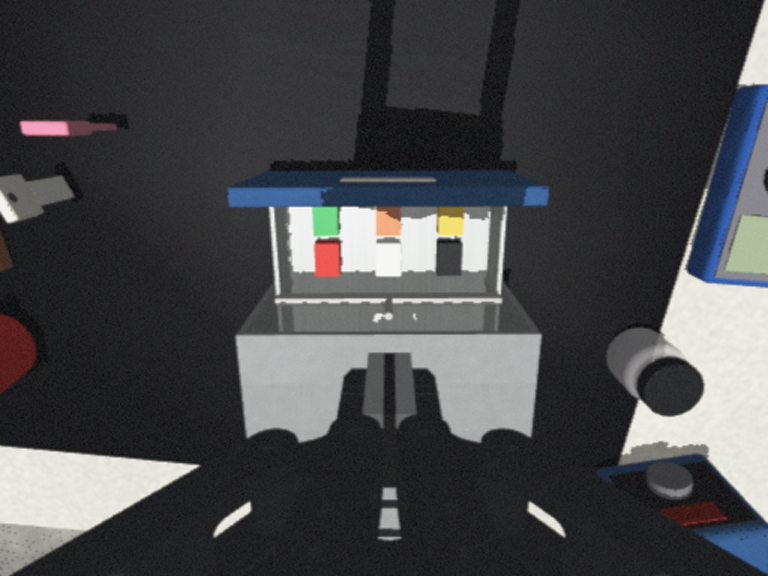

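The drawer is fully out at about 91 mm. The red key stands upright in the lock at (490,240), green and yellow are still in the rack, and the bystanders are in place.

```bash
python3 -c "
from bench import hand_in
print(hand_in())"
```

```text
the job is handed in; nothing more can be done
None
```

The job is done and handed in at about 21.7 s of the 61 s allowed; no verdict was reported.

- **Key:** I took the red key from the middle slot of the rack. The wrist camera's depth image showed the lock's slot about 13° clockwise of the cabinet's x. I lined the blade up on that, so it dropped in without a turning search. It bottomed at the hard stop, with about 6.3 mm of spring travel and 13 N.
- **Lock and drawer:** I turned the key clockwise about 58° while holding it down, and the drawer sprang out to about 44 mm. I let go of the key, hooked the panel from behind and pulled slowly to the stop, where the wrist force reached about 24 N.

**Last checks:**
- **Drawer:** measured about 91 mm out. The full travel is 90 mm, so this is within the camera's accuracy.
- **Red key:** the head's top is at about 0.20 m, which puts the tip roughly 20 mm below the rim. It looked upright in the scene picture, but I did not measure its tilt, speed or exact centring after the pull.
- **Other keys and bystanders:** the green and yellow keys and the bystanders looked unmoved in the scene picture. I did not measure them again.
- **Arm:** clear of everything, with the wrist force at about zero.

No check failed. The one disagreement was the tip's distance below the tool point: 64 mm by camera but 66.5 mm by the hard stop. That could be a slight slip in the grip or camera error, and it did not affect the result.

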